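# Scan the last carton, stow the scanner and shut the drawer

## Robot

A 6-joint arm with a two-finger parallel gripper is mounted at the origin on a cart in front of the work surface, level with it; the furniture and walls round the work are solid. World frame = base frame: x ahead of the robot, y to its left, z up, the work surface at z = 0. Lengths are in m, angles in rad, forces in N, time in s.
With the tool pointing down it reaches from about 0.35 to 0.775 m from the base axis. Payload 7.3 kg.
Tool frame: the origin (TCP) lies on the centre line of the jaws, within the pads' length; the fingertips stand 11 mm ahead of it and the grasp point (between the pads) lies 8 mm behind it; z points along the fingers, y is the line along which they close (so a half turn about z gives the same grasp; the last joint's range is limited). The gripper opens to 92 mm and grips with 3 to 60 N. Pads are 19 mm wide; open, the fingers measure 130 mm over their backs; the gripper's body (75 mm by 190 mm) begins 47 mm behind the grasp point.
Start: joints at [0.993, 0.342, 1.524, -0, 1.275, -0.146], TCP at [0.22, 0.477, 0.238] pointing down, gripper open.
Joint ranges: [-2.53, 2.53], [-0.77, 2.02], [0.04, 2.7], [-1, 4.14], [0.28, 2.66], [-3.11, 3.11]. Speed limits (rad/s): [2.57, 2.57, 3.14, 3.14, 3.14, 3.14].

## Interface

Orientations are given as a unit quaternion [w, x, y, z].
In Python, from station import status, vision, env gives the robot as it stands.
- The arm moves only by the tool drive_tool, never from a script. Its argument "increments" is a list of rows, each a list of 7 numbers: the shift along the tool's x, y, z in units of 0.5 m (1.0 is 0.5 m), then the turn, a rotation vector about the tool's x, y, z in units of 180 degrees (1.0 is 180 degrees), then the opening, from 0 (shut) to 1 (fully open). In form: [[x, y, z, wx, wy, wz, gripper], ...]. A call has 1 to 20 rows; each row is the pose to reach, as a shift and turn from the pose commanded when the call began, along the tool's axes at that moment, turning the shorter way round; what a row does not reach only later rows make up. A row lasts 1/10 s, in which the tool goes at most 50 mm and 8.59 degrees, less where a joint would pass 70% of its speed; a pose out of reach is approached as far as the arm can. A call with a number of a shift or a turn outside -1 to 1 is refused whole. A call with a gripper value outside its range is refused whole. The fingers move at their own pace and stop on an object; the grip force is fixed at half the most. Time passes only in rows, so rows that repeat a pose let the fingers close. It gives the time, the measured TCP pose, the force, the opening and the grip force at its end, in the units of the state.
- status.get_obs(): the state, without advancing time (a new reading comes with each control period).
- vision.camera(name): name is "scene" or "side" or "wrist"; returns a dict with "frame" (480x640x3 uint8, red, green, blue), "depth" (480x640 float32, m along the optical axis (not along the pixel's ray), 0 where there is no reading), "camera_matrix" (3x3 intrinsics, pixels), "world_to_cam" (4x4, takes a point from world to camera coordinates); the wrist camera has in their place "T_tool_cam" (4x4, takes a point from camera to tool coordinates, whose origin is the TCP and whose axes are the flange's). Camera axes: x right, y up, looking along -z (the intrinsics and any distortion apply to the point x, -y, -z); pixel columns grow to the right and rows downward; lengths in m; the calibration is good to about 2 mm. A picture is of the moment at which its call begins: read the wrist's pose just before it.
- env.close_job(): hands the job in; it is judged then, once.
The state is a dict: "time_s": time; "joints": joint angles; "joint_vel": joint speeds; "effort": joint torques, N m; "eef_pos": TCP position; "ee_rot": TCP orientation; "force": force on the tool from outside, world axes, zero at the start; "torque": the same for the moment, N m; "opening": finger opening in m; "grasp_force": force on a finger pad.
Only numpy, scipy, OpenCV 4.12 (cv2) and the standard library are available. Lean on these libraries where they do the work, as an engineer would, in place of code of your own. Each camera call takes 0.05 s, during which the arm holds its last target. There are 200 camera calls.

## Task

Pick up the pocket scanner and aim its red window squarely at the barcode label on the cream carton, holding it still about 8 cm away for a full second so that it reads. Then lay the scanner flat in the empty wide compartment of the open drawer (set it down, do not drop it) and gently slide the drawer fully shut. Leave all the cartons standing where they are.

Things in the scene. Friction and masses are not known exactly. Their poses are not given: they have to be found in the camera images.
- scanner: Pocket barcode scanner lying on the worktop, 140 x 54 x 34 mm, about 0.15 kg. Origin: centre of its underside; +x runs along its length to the nose, z up. Grey grip 36 mm wide (y) and 30 mm high from x = -70 to +21 mm, with an orange key on top (to 33 mm high); yellow head 54 mm wide and 34 mm high from x = +21 to +67 mm; red window on the +x end.
- nose (a point): Centre of the scanner's red window, at (70, 0, 18) mm in the scanner's frame; same axes as the scanner. The scanner reads along +x, at 40 to 140 mm from the window.
- label: White label with black bars, 52 wide x 36 mm high, stuck upright on a wide face of the cream carton. Origin: its centre, 48 mm above the worktop; +x points straight out of the label, z up.
- carton_cream: Cream-white carton with an orange foot, 60 x 30 x 78 mm (x, y, z), standing; origin: centre of its underside. The label is on its -y face.
- carton_sky: Light-blue carton with a darker blue foot, 50 x 32 x 82 mm (x, y, z), standing, no label; origin: centre of its underside.
- carton_violet: Pale-blue carton with a violet foot, 56 x 34 x 70 mm (x, y, z), standing, no label; origin: centre of its underside.
- unit: Fixed low grey metal drawer unit on the worktop, 240 deep (x) x 270 wide (y) x 78 mm high, with one drawer that has a blue front. Origin: centre of its underside; -x is the direction in which the drawer opens. The roof's front edge is at x = -112 mm.
- unit_drawer (a joint): Opening of the drawer in m: 0 fully shut (front against the unit), 0.16 fully open. Slides with about 1 N of friction.
- bay (a point): Point on the drawer's inner floor (9 mm above the worktop), moves with the drawer; axes as the unit's. Middle, across, of the empty wide compartment, which reaches 92 mm to either side (y), 72 mm to the front (-x) and 141 mm to the back. With the drawer open by q, the roof covers what is more than q - 72 mm behind this point. Side walls 46 mm high. The narrow +y compartment holds two markers.
- drawer_lip (a point): Middle of the outer edge of the black pull lip on the drawer front, 56 mm above the worktop, moving with the drawer; axes as the unit's. The lip is 90 mm wide, 7 mm thick and stands 15 mm out (-x) from the front panel. The panel is 264 mm wide, 8 mm thick; its top is 72 mm above the worktop.

How it is judged:
By the outcome, as a careful person would: the job done as asked, in the order asked, and still so for the second after the job is handed in, with the robot touching nothing.
It also fails if it takes over 64 s, if anything falls off the work surface, if the arm or the gripper's body presses on something with over 40 N, if the wrist force passes 120 N, or if a joint passes its speed limit or range.

## Working session

There is one attempt and no reset: what is moved stays moved. The work goes in short steps, Python scripts to look and compute and a tool call to move; the robot and the scene stay as the last step left them, time stands still between calls to the robot, and variables do not carry over. Pictures are saved under pics/ and viewed, at most 10 in all, crops included, and the job is handed in when it is done.

Besides the shell and the picture viewer there is one more tool, called after "Request:" by a JSON object that holds its "fn" and its "kwargs", one argument or row to a line. drive_tool: Moves the arm, as the interface text tells. Shifts and turns lie within -1 to 1; 1 stands for 0.5 m of shift or 180 degrees of turn. Its arguments: {"type":"object","properties":{"increments":{"type":"array","items":{"type":"array","items":{"type":"number"}}}},"required":["increments"]}

```bash
mkdir -p pics; ls; python3 - <<'E'
from station import status,vision,env
import cv2,numpy as np
print(status.get_obs())
ims=[]
for n in("scene","side"):
    c=vision.camera(n); np.savez('pics/%s0.npz'%n,**{k:v for k,v in c.items() if not isinstance(v,str)})
    cv2.imwrite('pics/%s0.png'%n,c["frame"][:,:,::-1]); print(c["camera_matrix"],c["world_to_cam"],c.keys())
E
```

```text
pics
{'time_s': 0.0, 'joints': array([ 9.92995794e-01,  3.42737769e-01,  1.52503792e+00, -1.04889413e-05,
        1.27541612e+00, -1.45979786e-01]), 'joint_vel': array([-0.00079267, -0.00175845,  0.00062966, -0.0016332 ,  0.00149355,
        0.00053524]), 'effort': array([-1.75122317e-03, -4.31239629e+01, -2.44221872e+01,  7.16068083e-02,
        5.57091774e-02, -1.57018653e-04]), 'eef_pos': array([0.2194746 , 0.47647657, 0.23702986]), 'ee_rot': array([-2.78393570e-04,  2.14235189e-01,  9.76781779e-01, -7.49565007e-04]), 'force': array([-0.45800359, -0.01154216,  1.05776981]), 'torque': array([ 0.05312545, -0.01243736, -0.02356225]), 'grasp_force': 0.0, 'opening': 0.09199046891129588}
[[577.82646617   0.         322.52908137]
 [  0.         577.82646617 238.78797628]
 [  0.           0.           1.        ]] [[ 0.52194639 -0.85294712 -0.00729282 -0.31983865]
 [ 0.64593965  0.38965896  0.65645096 -0.42272039]
 [-0.55707624 -0.34734293  0.75433345 -0.89379216]
 [ 0.          0.          0.          1.        ]] dict_keys(['frame', 'depth', 'camera_matrix', 'world_to_cam'])
[[559.83548052   0.         323.98281341]
 [  0.         559.83548052 243.60233446]
 [  0.           0.           1.        ]] [[ 0.95612848 -0.29273716  0.01110374 -0.56935987]
 [ 0.09186132  0.33559514  0.93751661 -0.1215516 ]
 [-0.27817231 -0.89536633  0.34776329 -1.03651774]
 [ 0.          0.          0.          1.        ]] dict_keys(['frame', 'depth', 'camera_matrix', 'world_to_cam'])
```

View pics/scene0.png

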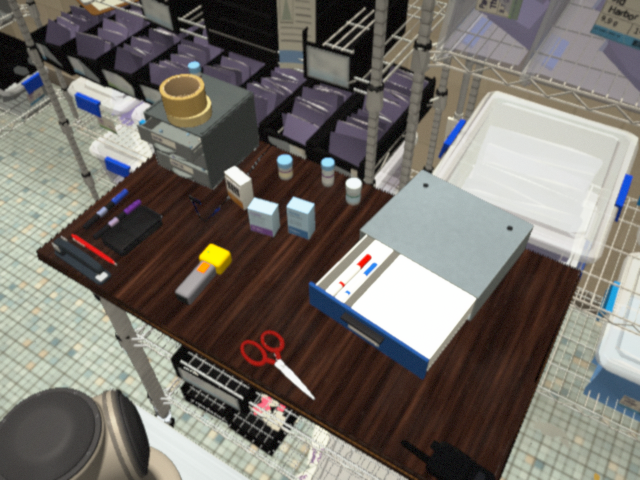

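View pics/side0.png

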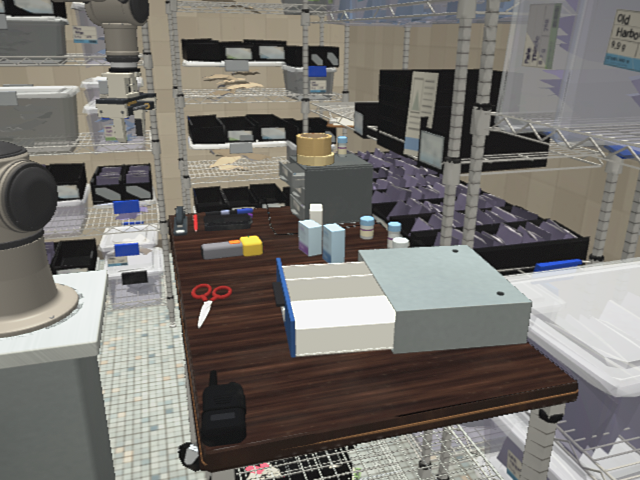

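The scene view shows the scanner at about (205,272) with its yellow head at (215,258). The cream carton is at (238,187), violet at (264,217), sky at (300,217), and the drawer is open with its front around (370,330). Next I'll measure with depth and enlarge the cartons.

```bash
cat > h.py <<'E'
import numpy as np,cv2
def cloud(c,T_wc=None):
    K=c["camera_matrix"];d=c["depth"];v,u=np.mgrid[:480,:640]
    P=np.stack([(u-K[0,2])/K[0,0]*d,-(v-K[1,2])/K[1,1]*d,-d,np.ones_like(d)],-1)
    T=np.linalg.inv(c["world_to_cam"]) if T_wc is None else T_wc
    return (P@T.T)[...,:3]
def rect(p): # min-area rect of xy points: centre, sizes, corner list
    r=cv2.minAreaRect((p[:,:2]*1000).astype(np.float32)); return np.round(r[0],1),np.round(r[1],1),round(r[2],1)
E
python3 - <<'E'
from h import *
c=dict(np.load('pics/scene0.npz'));P=cloud(c);f=c["frame"];hsv=cv2.cvtColor(f,cv2.COLOR_RGB2HSV)
z=P[...,2]
for n,(u,v) in dict(table1=(220,330),table2=(520,300),roof=(450,215),scan=(197,280),head=(215,255),cream=(238,175),vio=(262,203),sky=(300,203),floor=(420,305)).items(): print(n,P[v,u].round(4),hsv[v,u])
def comp(m,u,v):
    n,l=cv2.connectedComponents(m.astype(np.uint8)); return (l==l[v,u])
m=(z>.012)&(z<.2)
def blob(u,v,lo,hi,name):
    k=comp((z>lo)&(z<hi),u,v); print(name,k.sum(),rect(P[k]),np.median(z[k]).round(4),P[k].mean(0).round(4))
blob(197,280,.024,.045,'scan all')
y=(hsv[...,0]>20)&(hsv[...,0]<35)&(hsv[...,1]>150)&(z>.026)&(z<.05); k=comp(y,215,257);print('head',rect(P[k]),P[k].mean(0),z[k].max())
blob(238,173,.071,.09,'cream');blob(262,203,.063,.085,'vio');blob(300,203,.075,.095,'sky');blob(450,215,.07,.09,'roof')
b=(hsv[...,0]>100)&(hsv[...,0]<125)&(hsv[...,1]>150)&(z>.06)&(z<.085); 
kk=b&(np.arange(640)[None]>300)&(np.arange(480)[:,None]>260);print('front top',rect(P[kk]),kk.sum())
big=np.hstack([cv2.resize(f[155:245,215:325],(440,360),interpolation=cv2.INTER_CUBIC)])
s=np.load('pics/side0.npz')["frame"]
big=np.hstack([big,cv2.resize(s[195:285,290:380],(360,360),interpolation=cv2.INTER_CUBIC)])
cv2.imwrite('pics/crop1.png',big[:,:,::-1])
E
```

```text
table1 [ 0.3449  0.0672 -0.0025] [  7 136  71]
table2 [ 7.083e-01 -4.018e-01  1.000e-04] [  5 127  44]
roof [ 0.777  -0.2092  0.0785] [ 90  18 182]
scan [0.3974 0.1596 0.0337] [  0   9 174]
head [0.4637 0.166  0.0387] [ 29 255 255]
cream [0.6484 0.2406 0.0783] [ 40   3 251]
vio [0.6083 0.1475 0.0738] [ 96  25 252]
sky [0.6435 0.0737 0.0818] [ 97  34 252]
floor [ 0.5877 -0.239   0.0103] [ 60   1 255]
scan all 1177 (array([423.4, 168.3]), array([141.3,  54.8]), 4.2) 0.0318 [0.4262 0.1675 0.0318]
head (array([469.3, 171.5]), array([49.7, 54.7]), 0.7) [0.46628864 0.16919128 0.03381731] 0.04052628449282958
cream 309 (array([645.9, 240.6]), array([64.3, 32.9]), 75.7) 0.0791 [0.6445 0.2396 0.0788]
vio 374 (array([602.6, 143.8]), array([37.7, 58.8]), 10.5) 0.0711 [0.6019 0.142  0.0706]
sky 328 (array([638.2,  69.5]), array([37.6, 51.6]), 7.7) 0.0829 [0.6358 0.0682 0.0824]
roof 11553 (array([ 742.8, -217. ]), array([271.1, 238.6]), 82.4) 0.0792 [ 0.7344 -0.2235  0.0792]
front top (array([ 465.1, -179.9]), array([262.7,   7.8]), 82.2) 740
```

View pics/crop1.png

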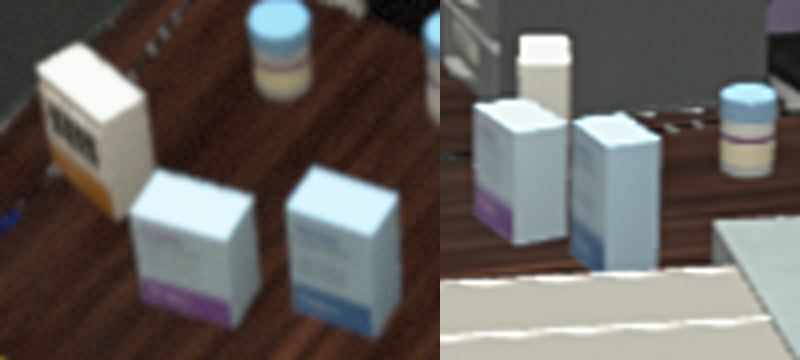

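The cream carton's label faces the robot: its normal is at about 166° azimuth, from the top-face rectangle. Next: refine the label face, the drawer compartment and the lip.

```bash
python3 - <<'E'
from h import *
from station import status,vision
c=dict(np.load('pics/scene0.npz'));P=cloud(c);z=P[...,2]
def fit(P,m,name):
    p=P[m][:,:2]; vx,vy,x0,y0=cv2.fitLine((p*1000).astype(np.float32),cv2.DIST_HUBER,0,.01,.01).ravel()
    print(name,m.sum(),'line az',np.degrees(np.arctan2(vy,vx)).round(1),'through',round(x0,1),round(y0,1))
n=np.array([-.969,.247]);t=np.array([.247,.969])
d=P[...,:2]-[.6455,.2404];a=d@n;b=d@t
fit(P,(abs(a-.015)<.007)&(abs(b)<.024)&(z>.015)&(z<.07),'label face scene')
ht=(z>.072)&(z<.085)&(abs(a)<.025)&(abs(b)<.045)
for s in(0,):
    bs=b[ht];as_=a[ht];print('cream top extents',np.percentile(as_,[2,98]),np.percentile(bs,[2,98]))
u=np.array([.991,-.134]);w=np.array([.134,.991])
d=P[...,:2]-[.4651,-.1799];a=d@u;b=d@w
fl=(z<.016)&(z>.003)&(a>.03)&(a<.14)&(abs(b)<.125)
for lo in np.arange(.03,.14,.02):
    k=fl&(a>lo)&(a<lo+.02)
    h,e=np.histogram(b[k],np.arange(-.13,.131,.005)); print(lo.round(2),''.join('#' if q>3 else '.' for q in h))
k=(a>.05)&(a<.14)&(abs(b)<.14)&(z>.042)&(z<.052)
h,e=np.histogram(b[k],np.arange(-.14,.141,.004));print('wall tops',[(round(e[i],3),h[i]) for i in range(len(h)) if h[i]>8])
k=(z>.07)&(z<.085)&(a>.1)&(abs(b)<.1);print('roof front edge',np.percentile(a[k],[.5,1,2]))
k=(z>.048)&(z<.064)&(a<-.006)&(a>-.03)&(abs(b)<.1);print('lip a,b',np.percentile(a[k],[2,50]),np.percentile(b[k],[2,98]),k.sum())
# anything above 20mm near scan location
k=(z>.015)&(P[...,0]>.40)&(P[...,0]<.60)&(P[...,1]>.205)&(P[...,1]<.42)&(z<.3);print('obst',k.sum(),P[k].min(0) if k.any() else '',P[k].max(0) if k.any() else '')
# target moves
o=status.get_obs();from scipy.spatial.transform import Rotation as R
r=R.from_quat(o['ee_rot'],scalar_first=True);print('to hover',r.inv().apply(np.array([.4234,.1683,.15])-o['eef_pos'])/.5, 28.8/180)
E
```

```text
label face scene 203 line az 74.3 through 631.0 243.1
cream top extents [-0.01550281  0.01477727] [-0.02869957  0.03044671]
0.03 ...####################################......##..##.
0.05 ..#####################################.....###..##.
0.07 ..#####################################.....###..##.
0.09 ..#####################################.....###..##.
0.11 ...####################################......##..##.
0.13 ...###################################.......##...#.
wall tops [(np.float64(-0.132), np.int64(12)), (np.float64(-0.128), np.int64(31)), (np.float64(0.056), np.int64(19)), (np.float64(0.06), np.int64(57)), (np.float64(0.124), np.int64(84))]
roof front edge [0.1635476  0.16430448 0.1658708 ]
lip a,b [-0.01725514 -0.01242474] [-0.0438676   0.04302313] 311
obst 1317 [0.40004855 0.23444076 0.01500427] [0.59998307 0.41999147 0.12601515]
to hover [-0.62835042 -0.38898591  0.17463418] 0.16
```

Request:
{"fn": "drive_tool", "kwargs": {
  "increments": [
    [-0.628,-0.389,0.175,0,0,-0.16,1],
    [-0.628,-0.389,0.175,0,0,-0.16,1],
    [-0.628,-0.389,0.175,0,0,-0.16,1],
    [-0.628,-0.389,0.175,0,0,-0.16,1],
    [-0.628,-0.389,0.175,0,0,-0.16,1],
    [-0.628,-0.389,0.175,0,0,-0.16,1],
    [-0.628,-0.389,0.175,0,0,-0.16,1],
    [-0.628,-0.389,0.175,0,0,-0.16,1],
    [-0.628,-0.389,0.175,0,0,-0.16,1],
    [-0.628,-0.389,0.175,0,0,-0.16,1],
    [-0.628,-0.389,0.175,0,0,-0.16,1],
    [-0.628,-0.389,0.175,0,0,-0.16,1],
    [-0.628,-0.389,0.175,0,0,-0.16,1],
    [-0.628,-0.389,0.175,0,0,-0.16,1]
  ]
}}

```text
time_s: 1.5
eef_pos: [0.4232, 0.1696, 0.1505]
ee_rot: [0.0, -0.036, 0.999, 0.0]
force: [-0.0, 0.6, 0.8]
opening: 0.0915
grasp_force: 0.0
```

```bash
python3 - <<'E'
from h import *
from station import status,vision
from scipy.spatial.transform import Rotation as R
c=dict(np.load('pics/scene0.npz'));P=cloud(c);z=P[...,2]
k=(z>.02)&(P[...,0]>.40)&(P[...,0]<.60)&(P[...,1]>.205)&(P[...,1]<.42)&(z<.3)
H,_,_=np.histogram2d(P[k][:,0],P[k][:,1],bins=[np.arange(.4,.61,.04),np.arange(.2,.43,.04)]);print(H.astype(int))
k2=k&(P[...,1]<.36)&(P[...,0]<.57);print(P[k2].min(0) if k2.any() else 'clear',P[k2].max(0) if k2.any() else '')
o=status.get_obs();w=vision.camera("wrist")
r=R.from_quat(o['ee_rot'],scalar_first=True);T=np.eye(4);T[:3,:3]=r.as_matrix();T[:3,3]=o['eef_pos'];
print(o['eef_pos'],np.degrees(np.arctan2(*r.as_matrix()[1::-1,0])))
Q=cloud(w,T@w["T_tool_cam"]);hsv=cv2.cvtColor(w["frame"],cv2.COLOR_RGB2HSV)
m=(Q[...,2]>.02)&(Q[...,2]<.045)&(w["depth"]>0)
n,l,s,_=cv2.connectedComponentsWithStats(m.astype(np.uint8));i=1+s[1:,4].argmax();k=l==i
print('scanner',s[i],rect(Q[k]),np.median(Q[k][:,2]))
y=k&(hsv[...,0]>20)&(hsv[...,0]<35)&(hsv[...,1]>150);print('head',rect(Q[y]))
g=k&(Q[...,2]>.026)&(hsv[...,1]<60);print('grip',rect(Q[g]))
cv2.imwrite('pics/w1.png',w["frame"][:,:,::-1])
E
```

```text
[[  0   0   0  87 256]
 [  0   0   0 101 247]
 [ 12  35   0  51 131]
 [  1  38   0   0   0]
 [  0   0   0   0  23]]
[0.40052017 0.23444076 0.02011829] [0.54134726 0.35991876 0.11711425]
[0.42320294 0.16955434 0.15047118] -175.8449769113077
scanner [  272   135    72   186 10195] (array([423.5, 169.2]), array([140. ,  54.1]), 2.7) 0.03152832775550429
head (array([464.5, 171.4]), array([36.7, 53.3]), 3.8)
grip (array([399.8, 168. ]), array([91.9, 35.3]), 2.5)
```

View pics/w1.png

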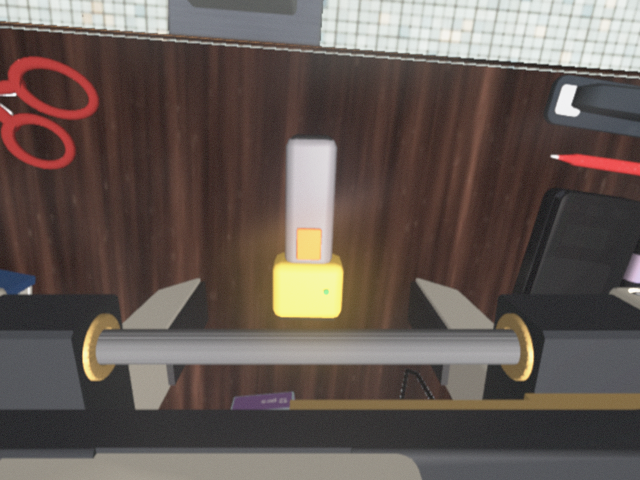

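The wrist view shows the scanner centred under the jaws, with its head at (308,286) and grip at (312,200), and the fingers straddle it with room on both sides. Measured centre is (0.4235, 0.169) with a yaw of about 3°, so I'll descend and grip.

Request:
{"fn": "drive_tool", "kwargs": {
  "increments": [
    [0,0,0.08,0,0,0.007,1],
    [0,0,0.15,0,0,0.007,1],
    [0,0,0.2,0,0,0.007,1],
    [0,0,0.24,0,0,0.007,1],
    [0,0,0.26,0,0,0.007,1],
    [0,0,0.269,0,0,0.007,1],
    [0,0,0.269,0,0,0.007,1],
    [0,0,0.269,0,0,0.007,1],
    [0,0,0.269,0,0,0.007,0],
    [0,0,0.269,0,0,0.007,0],
    [0,0,0.269,0,0,0.007,0],
    [0,0,0.269,0,0,0.007,0],
    [0,0,0.269,0,0,0.007,0],
    [0,0,0.269,0,0,0.007,0],
    [0,0,0.269,0,0,0.007,0],
    [0,0,0.269,0,0,0.007,0],
    [0,0,0.269,0,0,0.007,0],
    [0,0,0.269,0,0,0.007,0]
  ]
}}

```text
time_s: 3.35
eef_pos: [0.4235, 0.1689, 0.0157]
ee_rot: [0.0, -0.024, 1.0, 0.0]
force: [1.0, 1.0, -0.1]
opening: 0.0358
grasp_force: 30.0
```

```bash
python3 - <<'E'
from h import *
from station import status
from scipy.spatial.transform import Rotation as R
c=dict(np.load('pics/scene0.npz'));P=cloud(c);z=P[...,2]
for x in np.arange(.42,.56,.02):
    print(x.round(2),[ (lambda k:(round(float(np.percentile(z[k],95)),3) if k.sum()>3 else None))((abs(P[...,0]-x)<.01)&(abs(P[...,1]-y)<.01)&(z<.3)) for y in np.arange(.18,.41,.02)])
o=status.get_obs();r=R.from_quat(o['ee_rot'],scalar_first=True);M=r.as_matrix()
print(o['eef_pos'],'tool x az',np.degrees(np.arctan2(M[1,0],M[0,0])),'open',o['opening'],o['grasp_force'])
E
```

```text
0.42 [0.036, 0.004, 0.003, 0.003, 0.004, 0.004, 0.004, 0.004, 0.018, 0.027, 0.027, 0.028]
0.44 [0.036, 0.033, 0.004, 0.003, 0.004, 0.003, 0.004, 0.004, 0.025, 0.027, 0.027, 0.027]
0.46 [0.038, 0.037, 0.003, 0.004, 0.003, 0.003, 0.004, 0.004, 0.025, 0.028, 0.027, 0.029]
0.48 [0.037, 0.037, 0.003, 0.003, 0.004, 0.004, 0.004, 0.003, 0.025, 0.027, 0.028, 0.027]
0.5 [0.032, None, 0.004, 0.005, 0.004, 0.004, 0.005, 0.003, 0.024, 0.027, 0.028, 0.028]
0.52 [0.004, 0.004, 0.005, 0.114, 0.116, 0.004, 0.004, 0.004, 0.005, 0.004, 0.004, 0.003]
0.54 [0.003, 0.004, 0.004, 0.004, 0.054, 0.004, 0.004, 0.004, 0.005, 0.003, 0.004, 0.005]
0.56 [0.005, 0.004, 0.005, 0.004, 0.009, 0.005, 0.004, 0.003, 0.004, 0.004, 0.005, 0.005]
[0.42348132 0.1688547  0.0157017 ] tool x az -177.20037689056235 open 0.03579801043723148 29.999932050704956
```

```bash
python3 - <<'E'
from h import *
c=dict(np.load('pics/scene0.npz'));P=cloud(c);z=P[...,2];s=dict(np.load('pics/side0.npz'));Q=cloud(s)
k=(z>.015)&(z<.3)&(abs(P[...,0]-.53)<.05)&(abs(P[...,1]-.25)<.045)
v,u=np.where(k);print(len(u),u.min(),u.max(),v.min(),v.max());print(np.c_[u,v,(P[k]*1000).round()][::6].astype(int).tolist())
def proj(p,c):
    q=c["world_to_cam"]@np.r_[p,1];K=c["camera_matrix"];return (K[0,0]*q[0]/-q[2]+K[0,2],-K[1,1]*q[1]/-q[2]+K[1,2])
for p in([.52,.24,.0],[.52,.26,.0],[.52,.26,.115]):print(proj(p,s),proj(p,c))
k=(Q[...,2]>.015)&(Q[...,2]<.2)&(abs(Q[...,0]-.53)<.04)&(abs(Q[...,1]-.26)<.05);print('side pts',k.sum(), Q[k].round(3)[:8].tolist())
a=cv2.resize(c["frame"][170:235,165:265],(500,325),interpolation=cv2.INTER_CUBIC);b=cv2.resize(s["frame"][195:260,240:300],(300,325),interpolation=cv2.INTER_CUBIC)
cv2.imwrite('pics/crop2.png',np.hstack([a,b])[:,:,::-1])
E
```

```text
88 189 204 195 219
[[189, 195, 520, 265, 113], [190, 197, 513, 256, 117], [192, 198, 515, 253, 114], [193, 199, 514, 249, 114], [192, 200, 512, 250, 113], [198, 200, 519, 241, 111], [196, 201, 515, 242, 111], [195, 202, 514, 245, 107], [193, 203, 525, 265, 84], [193, 204, 526, 266, 80], [195, 207, 530, 267, 67], [196, 210, 531, 267, 57], [197, 213, 531, 267, 47], [199, 216, 534, 266, 36], [202, 218, 541, 266, 23]]
(np.float64(266.8666246623719), np.float64(240.8918443855119)) (np.float64(207.07005643217906), np.float64(235.73819565041146))
(np.float64(265.2718903086809), np.float64(238.2687030874575)) (np.float64(199.96127468523454), np.float64(232.2196010300482))
(np.float64(264.08325989353045), np.float64(194.1835721603289)) (np.float64(190.59576738522966), np.float64(194.9914827559748))
side pts 66 [[0.514, 0.254, 0.115], [0.517, 0.26, 0.113], [0.512, 0.26, 0.111], [0.514, 0.256, 0.112], [0.515, 0.251, 0.113], [0.519, 0.257, 0.111], [0.512, 0.246, 0.112], [0.514, 0.242, 0.113]]
```

View pics/crop2.png

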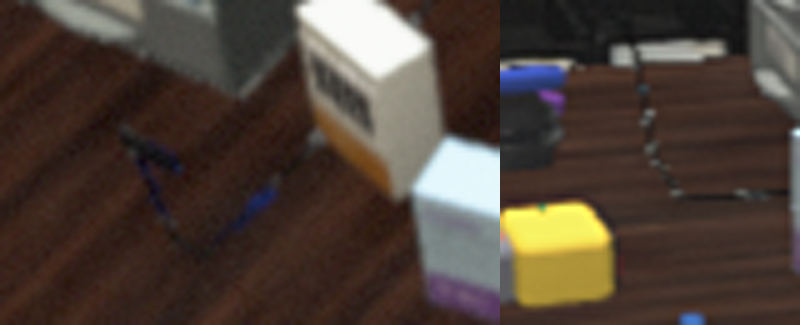

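The crop shows a thin dark bent wire standing in front of the cream carton, from crop (125,130) down to (190,250) and then along the table to (320,140). It lies on the label's axis, so I need its exact 3D shape.

```bash
python3 - <<'E'
from h import *
out=[]
for n in('scene','side'):
    c=dict(np.load(f'pics/{n}0.npz'));P=cloud(c);z=P[...,2]
    k=(z>.007)&(z<.3)&(P[...,0]>.48)&(P[...,0]<.70)&(P[...,1]>.2)&(P[...,1]<.36)
    k&=~((abs(P[...,0]-.645)<.04)&(abs(P[...,1]-.24)<.04))
    p=P[k];p=p[np.argsort(p[:,2])];print(n,len(p))
    for lo in np.arange(.007,.13,.008):
        q=p[(p[:,2]>=lo)&(p[:,2]<lo+.008)]
        if len(q):print(lo.round(3),len(q),'x',q[:,0].min().round(3),np.median(q[:,0]).round(3),q[:,0].max().round(3),'y',q[:,1].min().round(3),np.median(q[:,1]).round(3),q[:,1].max().round(3))
E
```

```text
scene 2655
0.007 107 x 0.48 0.639 0.69 y 0.264 0.324 0.359
0.015 93 x 0.48 0.64 0.698 y 0.264 0.33 0.36
0.023 131 x 0.481 0.64 0.7 y 0.264 0.332 0.36
0.031 76 x 0.534 0.655 0.699 y 0.266 0.323 0.359
0.039 80 x 0.532 0.647 0.699 y 0.266 0.323 0.36
0.047 85 x 0.531 0.649 0.7 y 0.265 0.322 0.358
0.055 77 x 0.53 0.653 0.698 y 0.266 0.322 0.36
0.063 74 x 0.53 0.653 0.699 y 0.265 0.322 0.358
0.071 86 x 0.527 0.653 0.7 y 0.264 0.322 0.36
0.079 85 x 0.525 0.651 0.7 y 0.265 0.322 0.354
0.087 67 x 0.524 0.66 0.699 y 0.267 0.322 0.347
0.095 70 x 0.637 0.661 0.7 y 0.317 0.321 0.337
0.103 97 x 0.512 0.645 0.7 y 0.235 0.322 0.36
0.111 158 x 0.512 0.628 0.699 y 0.234 0.323 0.36
0.119 128 x 0.605 0.638 0.699 y 0.318 0.326 0.36
0.127 124 x 0.605 0.64 0.699 y 0.317 0.325 0.359
side 1958
0.007 44 x 0.481 0.544 0.7 y 0.264 0.343 0.358
0.015 57 x 0.481 0.637 0.699 y 0.263 0.339 0.36
0.023 54 x 0.48 0.638 0.699 y 0.263 0.324 0.359
0.031 39 x 0.532 0.642 0.7 y 0.265 0.321 0.352
0.039 43 x 0.532 0.642 0.699 y 0.266 0.323 0.359
0.047 45 x 0.529 0.647 0.7 y 0.264 0.322 0.357
0.055 44 x 0.528 0.648 0.699 y 0.266 0.321 0.359
0.063 77 x 0.527 0.662 0.699 y 0.267 0.321 0.355
0.071 72 x 0.526 0.664 0.7 y 0.266 0.322 0.359
0.079 78 x 0.525 0.663 0.699 y 0.262 0.322 0.352
0.087 76 x 0.522 0.664 0.699 y 0.263 0.32 0.359
0.095 75 x 0.523 0.665 0.699 y 0.264 0.321 0.36
0.103 99 x 0.511 0.655 0.699 y 0.234 0.323 0.352
0.111 128 x 0.511 0.641 0.7 y 0.236 0.324 0.359
0.119 112 x 0.604 0.649 0.699 y 0.313 0.324 0.36
0.127 115 x 0.604 0.647 0.699 y 0.313 0.325 0.36
```

The obstacle is a wire post about 103 mm out along the label axis, with a pad at z ≈ 0.11. I'll re-grip the scanner 28 mm further back so the gripper body keeps clear of it.

Request:
{"fn": "drive_tool", "kwargs": {
  "increments": [
    [0,0,0,0,0,0,0.65],
    [0,0,0,0,0,0,0.65],
    [0,0,0,0,0,0,0.65],
    [0,0,0,0,0,0,0.65],
    [0.028,0,0,0,0,0,0.65],
    [0.056,0,0,0,0,0,0.65],
    [0.056,0,0,0,0,0,0.65],
    [0.056,0,0,0,0,0,0],
    [0.056,0,0,0,0,0,0],
    [0.056,0,0,0,0,0,0],
    [0.056,0,0,0,0,0,0],
    [0.056,0,0,0,0,0,0],
    [0.056,0,0,0,0,0,0],
    [0.056,0,0,0,0,0,0],
    [0.056,0,-0.03,0,0,0,0],
    [0.056,0,-0.07,0,0,0,0],
    [0.056,0,-0.1,0,0,0,0],
    [0.056,0,-0.1,0,0,0,0],
    [0.056,0,-0.1,0,0,0,0]
  ]
}}

```text
time_s: 5.25
eef_pos: [0.3952, 0.1674, 0.0654]
ee_rot: [-0.0, -0.024, 1.0, 0.0]
force: [0.0, -0.2, -1.6]
opening: 0.0363
grasp_force: 30.0
```

```bash
cat >> h.py <<'E'
from scipy.spatial.transform import Rotation as R
def scan_pose(where=None):
    """scanner head/nose from both fixed cameras"""
    from station import status,vision
    o=status.get_obs();M=R.from_quat(o['ee_rot'],scalar_first=True).as_matrix()
    print('tcp',o['eef_pos'].round(4),'x az',np.degrees(np.arctan2(M[1,0],M[0,0])).round(2),'open',round(o['opening'],4),'F',o['force'].round(1),'t',o['time_s'])
    for n in('scene','side'):
        c=vision.camera(n);cv2.imwrite(f'pics/{n}_{o["time_s"]:.1f}.png',c["frame"][:,:,::-1])
        P=cloud(c);h=cv2.cvtColor(c["frame"],cv2.COLOR_RGB2HSV)
        y=(h[...,0]>20)&(h[...,0]<35)&(h[...,1]>150)&(np.linalg.norm(P-o['eef_pos'],axis=-1)<.16)
        p=P[y];top=p[p[:,2]>np.percentile(p[:,2],97)-.005]
        X,Y=np.c_[top[:,:2],np.ones(len(top))],top[:,2]
        print(n,len(p),'top rect',rect(top),'z',np.median(top[:,2]).round(4),'slope dz/dx,dz/dy',np.linalg.lstsq(X,Y,rcond=None)[0][:2].round(3))
    return o,M
def to_tool(p,az): # target TCP point and tool-x azimuth -> increments
    from station import status
    o=status.get_obs();M=R.from_quat(o['ee_rot'],scalar_first=True).as_matrix()
    a=np.degrees(np.arctan2(M[1,0],M[0,0]));d=(az-a+180)%360-180
    print('inc',(M.T@(np.array(p)-o['eef_pos'])/.5).round(4),'wz',round(-d/180,4))
E
python3 - <<'E'
from h import *
scan_pose()
lab=np.array([.631,.2435]);az0=165
c=lambda a:np.array([np.cos(np.radians(a)),np.sin(np.radians(a))])
for d,th,a in((.112,0,.006),(.08,12,.008)):
    l=lab+a*c(az0-90); b=c(az0-th); W=l+d*b; T=l+(d+.098)*b
    print(d,th,'nose',W,'tcp',T); to_tool(np.r_[T,.046],az0-th); 
    post=np.array([.531,.266]);v=post-l;print('post along,lat',v@b,v@c(az0-th-90))
E
```

```text
tcp [0.3952 0.1674 0.0654] x az -177.2 open 0.0363 F [ 0.  -0.2 -1.6] t 5.25
scene 133 top rect (array([425.7, 107.5]), array([ 6.8, 28. ]), 21.9) z 0.1653 slope dz/dx,dz/dy [0.031 0.377]
side 373 top rect (array([465.9, 170. ]), array([45. , 54.5]), 7.1) z 0.0829 slope dz/dx,dz/dy [-0.004  0.026]
0.112 0 nose [0.52436922 0.27828329] tcp [0.42970849 0.30364755]
inc [-0.0831  0.2691  0.0376] wz 0.0989
post along,lat 0.1024160111437135 -0.010148573418747999
0.08 12 nose [0.56179003 0.28754665] tcp [0.47447139 0.33203772]
inc [-0.1753  0.3214  0.0374] wz 0.1656
post along,lat 0.09765214513643453 -0.033176583985586865
```

Scanner is held level. I'll first go to a staging pose 15 cm out, then advance square on to the label, stopping just short of the wire.

Request:
{"fn": "drive_tool", "kwargs": {
  "increments": [
    [-0.01,0.08,0,0,0,0.03,0],
    [-0.01,0.16,0,0,0,0.06,0],
    [-0.01,0.23,0.01,0,0,0.099,0],
    [-0.01,0.27,0.02,0,0,0.099,0],
    [-0.01,0.292,0.033,0,0,0.099,0],
    [-0.01,0.292,0.033,0,0,0.099,0],
    [-0.01,0.292,0.033,0,0,0.099,0],
    [-0.04,0.282,0.033,0,0,0.099,0],
    [-0.065,0.274,0.033,0,0,0.099,0],
    [-0.083,0.269,0.033,0,0,0.099,0],
    [-0.083,0.269,0.033,0,0,0.099,0],
    [-0.083,0.269,0.033,0,0,0.099,0],
    [-0.083,0.269,0.033,0,0,0.099,0]
  ]
}}

```text
time_s: 6.65
eef_pos: [0.43, 0.3036, 0.0492]
ee_rot: [-0.0, 0.131, 0.991, -0.0]
force: [-0.4, 0.5, -1.3]
opening: 0.0358
grasp_force: 30.0
```

```bash
python3 - <<'E'
from h import *
o,M=scan_pose()
import glob
a=cv2.imread(f'pics/scene_{o["time_s"]:.1f}.png')[150:270,130:290];b=cv2.imread(f'pics/side_{o["time_s"]:.1f}.png')[170:290,210:350]
cv2.imwrite('pics/crop3.png',np.hstack([cv2.resize(a,(426,320),interpolation=3),cv2.resize(b,(373,320),interpolation=3)]))
E
```

```text
tcp [0.43   0.3036 0.0492] x az 164.97 open 0.0358 F [-0.4  0.5 -1.3] t 6.65
scene 413 top rect (array([443.2, 216.7]), array([26.7,  6.9]), 81.0) z 0.1477 slope dz/dx,dz/dy [-0.374  0.055]
side 289 top rect (array([498.9, 279.1]), array([48.4, 41.2]), 76.2) z 0.0669 slope dz/dx,dz/dy [-0.023  0.035]
```

View pics/crop3.png

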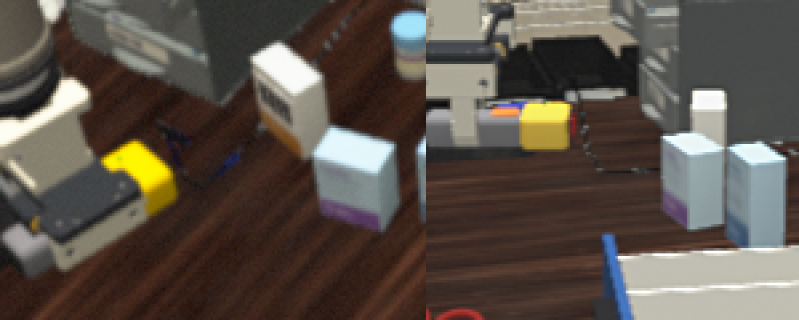

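The crop shows the level scanner pointing at the label, its window just short of the wire (left crop, around (175,190)) and touching nothing. Hold here.

Request:
{"fn": "drive_tool", "kwargs": {
  "increments": [
    [0,0,0,0,0,0,0],
    [0,0,0,0,0,0,0],
    [0,0,0,0,0,0,0],
    [0,0,0,0,0,0,0],
    [0,0,0,0,0,0,0],
    [0,0,0,0,0,0,0],
    [0,0,0,0,0,0,0],
    [0,0,0,0,0,0,0],
    [0,0,0,0,0,0,0],
    [0,0,0,0,0,0,0],
    [0,0,0,0,0,0,0],
    [0,0,0,0,0,0,0],
    [0,0,0,0,0,0,0],
    [0,0,0,0,0,0,0],
    [0,0,0,0,0,0,0]
  ]
}}

```text
time_s: 8.25
eef_pos: [0.4304, 0.3038, 0.0492]
ee_rot: [0.0, 0.131, 0.991, 0.0]
force: [0.7, -0.3, -0.9]
opening: 0.0358
grasp_force: 30.0
```

```bash
python3 - <<'E'
from h import *
scan_pose()
lab=np.array([.631,.2435]);az0=165
c=lambda a:np.array([np.cos(np.radians(a)),np.sin(np.radians(a))])
for d in(.17,.14,.11,.08):
    th,a=12,.009
    l=lab+a*c(az0-90); b=c(az0-th); T=l+(d+.098)*b
    print(d,'nose',(l+d*b).round(4),'tcp',T.round(4)); to_tool(np.r_[T,.05],az0-th); 
E
```

```text
tcp [0.4304 0.3038 0.0492] x az 164.98 open 0.0358 F [ 0.7 -0.3 -0.9] t 8.25
scene 409 top rect (array([443., 219.]), array([28.2,  5.4]), 87.1) z 0.1482 slope dz/dx,dz/dy [0.186 0.075]
side 302 top rect (array([500.6, 281.7]), array([52.4, 41.2]), 72.3) z 0.0671 slope dz/dx,dz/dy [-0.024  0.045]
0.17 nose [0.4819 0.3294] tcp [0.3945 0.3739]
inc [ 0.1056  0.1168 -0.0015] wz 0.0666
0.14 nose [0.5086 0.3158] tcp [0.4213 0.3602]
inc [ 0.0469  0.1043 -0.0015] wz 0.0666
0.11 nose [0.5353 0.3021] tcp [0.448  0.3466]
inc [-0.0118  0.0919 -0.0015] wz 0.0666
0.08 nose [0.562  0.2885] tcp [0.4747 0.333 ]
inc [-0.0705  0.0794 -0.0015] wz 0.0666
```

Next, a second hold at the full 8 cm, coming in past the left side of the wire at a 12° yaw, with about 5 mm clearance.

Request:
{"fn": "drive_tool", "kwargs": {
  "increments": [
    [0.04,0.04,-0.03,0,0,0.03,0],
    [0.047,0.08,-0.03,0,0,0.0666,0],
    [0.047,0.104,-0.03,0,0,0.0666,0],
    [0.047,0.104,-0.015,0,0,0.0666,0],
    [0.047,0.104,-0.002,0,0,0.0666,0],
    [0.018,0.098,-0.002,0,0,0.0666,0],
    [-0.012,0.092,-0.002,0,0,0.0666,0],
    [-0.027,0.089,-0.002,0,0,0.0666,0],
    [-0.042,0.0855,-0.002,0,0,0.0666,0],
    [-0.056,0.0825,-0.002,0,0,0.0666,0],
    [-0.07,0.0795,-0.002,0,0,0.0666,0],
    [-0.07,0.0795,-0.002,0,0,0.0666,0]
  ]
}}

```text
time_s: 9.55
eef_pos: [0.4754, 0.3327, 0.0504]
ee_rot: [0.0, 0.234, 0.972, 0.0]
force: [-0.8, 0.4, -2.1]
opening: 0.0358
grasp_force: 30.0
```

```bash
python3 - <<'E'
from h import *
o,M=scan_pose()
a=cv2.imread(f'pics/scene_{o["time_s"]:.1f}.png')[150:270,130:290];b=cv2.imread(f'pics/side_{o["time_s"]:.1f}.png')[170:290,210:350]
cv2.imwrite('pics/crop4.png',np.hstack([cv2.resize(a,(426,320),interpolation=3),cv2.resize(b,(373,320),interpolation=3)]))
E
```

```text
tcp [0.4754 0.3327 0.0504] x az 152.95 open 0.0358 F [-0.8  0.4 -2.1] t 9.55
scene 545 top rect (array([491.5, 248.3]), array([59.2, 28.8]), 4.2) z 0.115 slope dz/dx,dz/dy [-0.733  0.266]
side 263 top rect (array([536.4, 290.5]), array([64.2, 41.1]), 70.1) z 0.0681 slope dz/dx,dz/dy [-0.056 -0.031]
```

View pics/crop4.png

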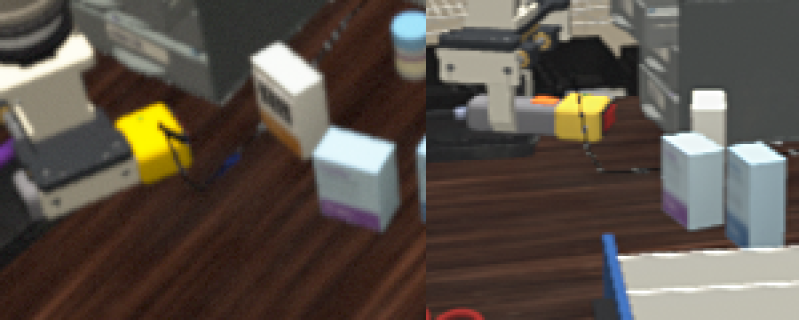

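The wire is unmoved at about (175,150) in the left crop, and the head sits beside it with the window facing the label 8 cm away. Hold.

Request:
{"fn": "drive_tool", "kwargs": {
  "increments": [
    [0,0,0,0,0,0,0],
    [0,0,0,0,0,0,0],
    [0,0,0,0,0,0,0],
    [0,0,0,0,0,0,0],
    [0,0,0,0,0,0,0],
    [0,0,0,0,0,0,0],
    [0,0,0,0,0,0,0],
    [0,0,0,0,0,0,0],
    [0,0,0,0,0,0,0],
    [0,0,0,0,0,0,0],
    [0,0,0,0,0,0,0],
    [0,0,0,0,0,0,0],
    [0,0,0,0,0,0,0],
    [0,0,0,0,0,0,0],
    [0,0,0,0,0,0,0],
    [0.06,0,0,0,0,0,0],
    [0.13,0,0,0,0,0,0],
    [0.14,0,-0.08,0,0,0,0],
    [0.14,0,-0.16,0,0,0,0],
    [0.14,0,-0.2,0,0,0,0]
  ]
}}

```text
time_s: 11.65
eef_pos: [0.4128, 0.366, 0.1537]
ee_rot: [0.002, 0.233, 0.972, 0.002]
force: [0.3, -0.1, -2.3]
opening: 0.036
grasp_force: 30.0
```

```bash
python3 - <<'E'
from h import *
from station import status
o=status.get_obs();print(o['eef_pos'],o['opening'],o['time_s'],o['force'])
u=np.array([.991,-.134]);w=np.array([.134,.991])
bay=np.array([.4651,-.1799])+.076*u-.034*w
T=bay+(.006-.028)*u; print('bay',bay,'tcp',T)
to_tool(np.r_[T,.15],172.3)
# lip push poses: outer edge at -19mm of panel mid
print('lip',np.array([.4651,-.1799])-.019*u)
E
```

```text
[0.41283493 0.36598223 0.15369085] 0.03603291615106974 11.65 [ 0.30954705 -0.13694037 -2.30323249]
bay [ 0.53586  -0.223778] tcp [ 0.514058 -0.22083 ]
inc [-0.7124 -0.9544  0.005 ] wz -0.107
lip [ 0.446271 -0.177354]
```

Request:
{"fn": "drive_tool", "kwargs": {
  "increments": [
    [-0.712,-0.954,0.005,0,0,-0.107,0],
    [-0.712,-0.954,0.005,0,0,-0.107,0],
    [-0.712,-0.954,0.005,0,0,-0.107,0],
    [-0.712,-0.954,0.005,0,0,-0.107,0],
    [-0.712,-0.954,0.005,0,0,-0.107,0],
    [-0.712,-0.954,0.005,0,0,-0.107,0],
    [-0.712,-0.954,0.005,0,0,-0.107,0],
    [-0.712,-0.954,0.005,0,0,-0.107,0],
    [-0.712,-0.954,0.005,0,0,-0.107,0],
    [-0.712,-0.954,0.005,0,0,-0.107,0],
    [-0.712,-0.954,0.005,0,0,-0.107,0],
    [-0.712,-0.954,0.005,0,0,-0.107,0],
    [-0.712,-0.954,0.005,0,0,-0.107,0],
    [-0.712,-0.954,0.005,0,0,-0.107,0],
    [-0.712,-0.954,0.005,0,0,-0.107,0],
    [-0.712,-0.954,0.005,0,0,-0.107,0],
    [-0.712,-0.954,0.005,0,0,-0.107,0]
  ]
}}

```text
time_s: 13.35
eef_pos: [0.5128, -0.2204, 0.1479]
ee_rot: [0.0, 0.067, 0.998, 0.0]
force: [0.5, 0.5, -1.2]
opening: 0.0363
grasp_force: 30.0
```

```bash
python3 - <<'E'
from h import *
from station import vision
o,M=scan_pose();to_tool([.5141,-.2208,.060],172.3);to_tool([.5141,-.2208,.025],172.3)
c=vision.camera('side');P=cloud(c);z=P[...,2];u=np.array([.991,-.134]);w=np.array([.134,.991])
d=P[...,:2]-[.4651,-.1799];a=d@u;b=d@w
k=(z>.07)&(z<.085)&(a>.14)&(abs(b)<.1);print('roof edge a',np.percentile(a[k],1))
h=cv2.cvtColor(c["frame"],cv2.COLOR_RGB2HSV)
k=(h[...,0]>100)&(h[...,0]<125)&(h[...,1]>150)&(z>.066)&(z<.085)&(abs(a)<.03)&(abs(b)<.15);print('panel a',k.sum(),np.median(a[k]) if k.any() else '')
k=(h[...,0]>20)&(h[...,0]<35)&(h[...,1]>150)&(np.linalg.norm(P-o['eef_pos'],axis=-1)<.16)&(P[...,0]>.52);print('head a,b',np.percentile(a[k],[2,98]),np.percentile(b[k],[2,98]),np.percentile(z[k],[2,98]))
cv2.imwrite('pics/over.png',c["frame"][:,:,::-1])
E
```

```text
tcp [ 0.5128 -0.2204  0.1479] x az 172.36 open 0.0363 F [ 0.5  0.5 -1.2] t 13.35
scene 2 top rect (array([ 470.8, -264.1]), array([0., 0.]), 0.0) z 0.2236 slope dz/dx,dz/dy [ 0.082 -0.046]
side 685 top rect (array([ 583.1, -234.7]), array([49.3, 45.4]), 82.6) z 0.1655 slope dz/dx,dz/dy [0.006 0.04 ]
inc [-0.0024  0.0004  0.1758] wz 0.0002
inc [-0.0024  0.0003  0.2458] wz 0.0002
roof edge a 0.16330774319673708
panel a 242 0.0004349104169236791
head a,b [0.10229238 0.14534359] [-0.0629381  -0.01880967] [0.13622234 0.16681784]
```

View pics/over.png

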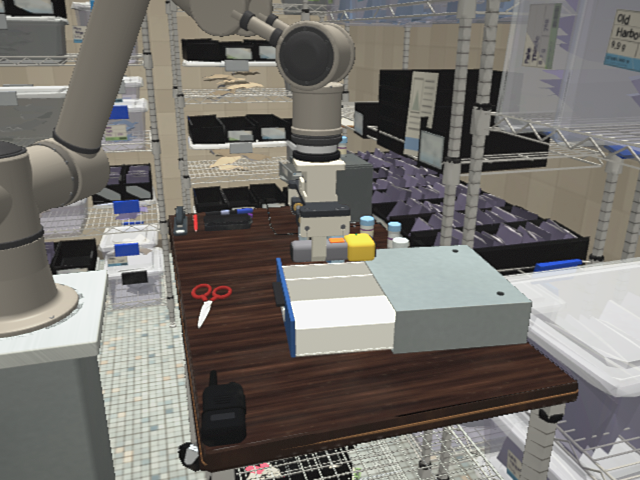

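The side view shows the scanner above the drawer, head at (360,247), lined up with the drawer. It should have about 10 mm clearance to the roof edge and to the front panel. Lowering.

Request:
{"fn": "drive_tool", "kwargs": {
  "increments": [
    [-0.006,0,0.05,0,0,0,0],
    [-0.006,0,0.1,0,0,0,0],
    [-0.006,0,0.15,0,0,0,0],
    [-0.006,0,0.19,0,0,0,0],
    [-0.006,0,0.215,0,0,0,0],
    [-0.006,0,0.228,0,0,0,0],
    [-0.006,0,0.236,0,0,0,0],
    [-0.006,0,0.241,0,0,0,0],
    [-0.006,0,0.244,0,0,0,0],
    [-0.006,0,0.244,0,0,0,0],
    [-0.006,0,0.244,0,0,0,0]
  ]
}}

```text
time_s: 14.6
eef_pos: [0.5159, -0.2223, 0.0262]
ee_rot: [0.0, 0.068, 0.998, -0.0]
force: [-0.2, 0.8, -1.5]
opening: 0.0362
grasp_force: 30.0
```

Request:
{"fn": "drive_tool", "kwargs": {
  "increments": [
    [0,0,0.001,0,0,0,0],
    [0,0,0.002,0,0,0,0],
    [0,0,0.003,0,0,0,0],
    [0,0,0.003,0,0,0,0],
    [0,0,0.003,0,0,0,0]
  ]
}}

```text
time_s: 15.1
eef_pos: [0.516, -0.2222, 0.0248]
ee_rot: [0.0, 0.068, 0.998, -0.0]
force: [-1.0, 0.2, 5.1]
opening: 0.0356
grasp_force: 30.0
```

Contact (force is now +5 N upward). Release part way, then lift straight up.

Request:
{"fn": "drive_tool", "kwargs": {
  "increments": [
    [0,0,0,0,0,0,0.5],
    [0,0,0,0,0,0,0.6],
    [0,0,0,0,0,0,0.65],
    [0,0,0,0,0,0,0.65],
    [0,0,0,0,0,0,0.65],
    [0,0,-0.03,0,0,0,0.65],
    [0,0,-0.08,0,0,0,0.65],
    [0,0,-0.15,0,0,0,0.65],
    [0,0,-0.2,0,0,0,0.65],
    [0,0,-0.25,0,0,0,0.65],
    [0,0,-0.25,0,0,0,0.65]
  ]
}}

```text
time_s: 16.2
eef_pos: [0.5173, -0.2231, 0.1527]
ee_rot: [0.003, 0.068, 0.998, -0.002]
force: [0.6, -1.0, 1.4]
opening: 0.0598
grasp_force: 0.0
```

```bash
python3 - <<'E'
from h import *
from station import vision,status
o=status.get_obs();M=R.from_quat(o['ee_rot'],scalar_first=True).as_matrix();T=np.eye(4);T[:3,:3]=M;T[:3,3]=o['eef_pos']
u=np.array([.991,-.134]);w=np.array([.134,.991])
c=vision.camera('wrist');Q=cloud(c,T@c["T_tool_cam"]);h=cv2.cvtColor(c["frame"],cv2.COLOR_RGB2HSV)
d=Q[...,:2]-[.4651,-.1799];a=d@u;b=d@w;z=Q[...,2]
k=(z>.025)&(z<.055)&(a>.004)&(a<.17)&(b>-.115)&(b<.045)&(c["depth"]>0)
n,l,s,_=cv2.connectedComponentsWithStats(k.astype(np.uint8));k=l==1+s[1:,4].argmax()
print('scanner a',np.percentile(a[k],[.5,99.5]),'b',np.percentile(b[k],[.5,99.5]),'z',np.percentile(z[k],[5,50,98]),rect(Q[k]))
p=np.array([.4463,-.1774])-.04*u;to_tool(np.r_[p,.14],172.3);to_tool(np.r_[p,.046],172.3);print(o['eef_pos'])
cv2.imwrite('pics/w2.png',c["frame"][:,:,::-1])
E
```

```text
scanner a [0.01382779 0.12951598] b [-0.0619582  -0.01055451] z [0.03485415 0.04017059 0.04492294] (array([ 532.7, -225. ]), array([ 54.1, 118.9]), 81.6)
inc [0.2312 0.0706 0.0205] wz -0.0003
inc [0.2318 0.0709 0.2085] wz -0.0003
[ 0.51734637 -0.22313849  0.15274453]
```

View pics/w2.png

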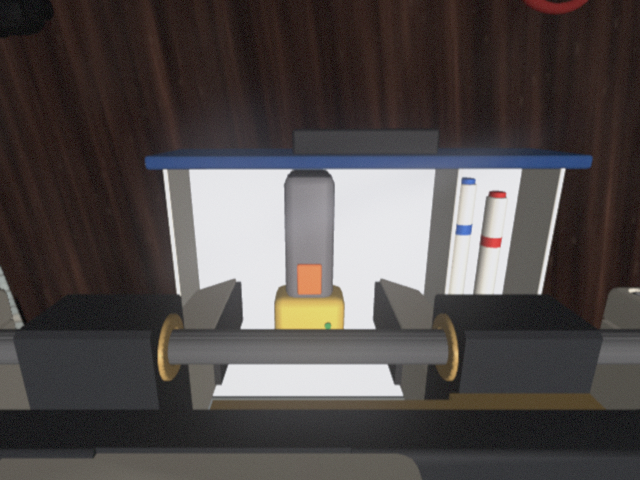

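The scanner lies flat in the wide compartment (grip at (310,230), head at (310,305)) and the markers are undisturbed. Now I'll move in front of the lip with the jaws shut.

Request:
{"fn": "drive_tool", "kwargs": {
  "increments": [
    [0.08,0.03,0.0,0,0,0,0],
    [0.16,0.06,0.01,0,0,0,0],
    [0.232,0.071,0.02,0,0,0,0],
    [0.232,0.071,0.02,0,0,0,0],
    [0.232,0.071,0.09,0,0,0,0],
    [0.232,0.071,0.16,0,0,0,0],
    [0.232,0.071,0.2085,0,0,0,0],
    [0.232,0.071,0.2085,0,0,0,0],
    [0.202,0.071,0.2085,0,0,0,0],
    [0.187,0.071,0.2085,0,0,0,0],
    [0.179,0.071,0.2085,0,0,0,0],
    [0.173,0.071,0.2085,0,0,0,0],
    [0.167,0.071,0.2085,0,0,0,0],
    [0.161,0.071,0.2085,0,0,0,0]
  ]
}}

```text
time_s: 17.65
eef_pos: [0.4405, -0.176, 0.0451]
ee_rot: [-0.0, 0.068, 0.998, 0.0]
force: [-2.3, -0.6, 1.1]
opening: 0.0003
grasp_force: 0.6
```

Request:
{"fn": "drive_tool", "kwargs": {
  "increments": [
    [-0.008,0,0,0,0,0,0],
    [-0.018,0,0,0,0,0,0],
    [-0.028,0,0,0,0,0,0],
    [-0.038,0,0,0,0,0,0],
    [-0.05,0,0,0,0,0,0],
    [-0.062,0,0,0,0,0,0],
    [-0.074,0,0,0,0,0,0],
    [-0.086,0,0,0,0,0,0],
    [-0.098,0,0,0,0,0,0],
    [-0.11,0,0,0,0,0,0],
    [-0.122,0,0,0,0,0,0],
    [-0.134,0,0,0,0,0,0],
    [-0.146,0,0,0,0,0,0],
    [-0.158,0,0,0,0,0,0],
    [-0.17,0,0,0,0,0,0],
    [-0.182,0,0,0,0,0,0],
    [-0.194,0,0,0,0,0,0],
    [-0.206,0,0,0,0,0,0],
    [-0.218,0,0,0,0,0,0],
    [-0.23,0,0,0,0,0,0]
  ]
}}

```text
time_s: 19.65
eef_pos: [0.5551, -0.1917, 0.0449]
ee_rot: [-0.0, 0.068, 0.998, 0.0]
force: [-1.0, 1.2, -0.9]
opening: 0.0004
grasp_force: 0.6
```

Request:
{"fn": "drive_tool", "kwargs": {
  "increments": [
    [-0.01,0,0,0,0,0,0],
    [-0.02,0,0,0,0,0,0],
    [-0.03,0,0,0,0,0,0],
    [-0.038,0,0,0,0,0,0],
    [-0.046,0,0,0,0,0,0],
    [-0.052,0,0,0,0,0,0],
    [-0.058,0,0,0,0,0,0],
    [-0.063,0,0,0,0,0,0],
    [-0.067,0,0,0,0,0,0],
    [-0.07,0,0,0,0,0,0],
    [-0.07,0,0,0,0,0,0]
  ]
}}

```text
time_s: 20.75
eef_pos: [0.5897, -0.1965, 0.045]
ee_rot: [0.0, 0.068, 0.998, -0.0]
force: [1.0, 0.1, 0.0]
opening: 0.0002
grasp_force: 0.0
```

Request:
{"fn": "drive_tool", "kwargs": {
  "increments": [
    [-0.003,0,0,0,0,0,0],
    [-0.006,0,0,0,0,0,0],
    [-0.008,0,0,0,0,0,0],
    [-0.01,0,0,0,0,0,0],
    [-0.01,0,0,0,0,0,0]
  ]
}}

```text
time_s: 21.25
eef_pos: [0.5941, -0.1971, 0.0449]
ee_rot: [-0.0, 0.068, 0.998, 0.0]
force: [-1.8, -0.4, 2.0]
opening: 0.0002
grasp_force: 1.0
```

```bash
cat > q.py <<'E'
from h import *
from station import vision,status
u=np.array([.991,-.134]);w=np.array([.134,.991])
for n in('scene','side'):
    c=vision.camera(n);P=cloud(c);z=P[...,2];h=cv2.cvtColor(c["frame"],cv2.COLOR_RGB2HSV);d=P[...,:2]-[.4651,-.1799];a=d@u;b=d@w
    k=(h[...,0]>100)&(h[...,0]<125)&(h[...,1]>150)&(z>.066)&(z<.085)&(a<.18)&(a>.05)&(abs(b)<.14);print(n,k.sum(),'panel a',np.percentile(a[k],[5,50,95]).round(4),'tilt',np.polyfit(b[k],a[k],1).round(4))
    cv2.imwrite(f'pics/{n}_end_{status.get_obs()["time_s"]:.1f}.png',c["frame"][:,:,::-1])
E
python3 q.py
```

```text
scene 94 panel a [0.155  0.1564 0.1593] tilt [0.0095 0.1578]
side 99 panel a [0.1552 0.1577 0.1605] tilt [-0.0084  0.157 ]
```

About 2–3 mm remain. I'll creep until the force rises.

Request:
{"fn": "drive_tool", "kwargs": {
  "increments": [
    [-0.002,0,0,0,0,0,0],
    [-0.004,0,0,0,0,0,0],
    [-0.005,0,0,0,0,0,0],
    [-0.005,0,0,0,0,0,0]
  ]
}}

```text
time_s: 21.75
eef_pos: [0.5942, -0.1971, 0.045]
ee_rot: [-0.003, 0.067, 0.998, 0.0]
force: [-11.8, 0.4, 7.6]
opening: 0.0005
grasp_force: 6.1
```

It has stopped hard (12 N, no further motion), so the drawer is shut. Back off and verify.

Request:
{"fn": "drive_tool", "kwargs": {
  "increments": [
    [0.01,0,0,0,0,0,0],
    [0.04,0,0,0,0,0,0],
    [0.08,0,0,0,0,0,0],
    [0.14,0,0,0,0,0,0],
    [0.14,0,-0.1,0,0,0,0],
    [0.14,0,-0.2,0,0,0,0],
    [0.14,0,-0.3,0,0,0,0],
    [0.14,0,-0.3,0,0,0,0],
    [0.14,0,-0.3,0,0,0,0]
  ]
}}

```text
time_s: 22.65
eef_pos: [0.5283, -0.1881, 0.1963]
ee_rot: [0.002, 0.068, 0.998, -0.001]
force: [0.2, 0.9, -0.3]
opening: 0.0006
grasp_force: 0.0
```

```bash
python3 q.py; ls pics; cp $(ls -t pics/scene_end*|head -1) pics/final.png
```

```text
scene 404 panel a [0.1543 0.1567 0.1606] tilt [0.0027 0.157 ]
side 208 panel a [0.1549 0.1573 0.1604] tilt [-0.0026  0.1574]
crop1.png
crop2.png
crop3.png
crop4.png
over.png
scene0.npz
scene0.png
scene_13.3.png
scene_5.2.png
scene_6.7.png
scene_8.2.png
scene_9.6.png
scene_end_21.3.png
scene_end_22.7.png
side0.npz
side0.png
side_13.3.png
side_5.2.png
side_6.7.png
side_8.2.png
side_9.6.png
side_end_21.4.png
side_end_22.8.png
w1.png
w2.png
```

View pics/final.png

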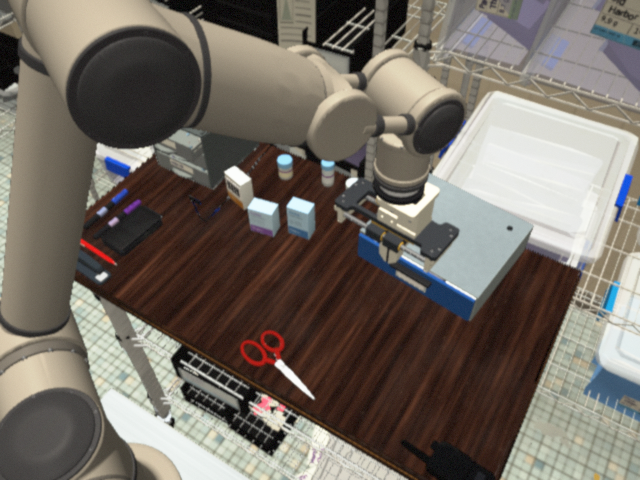

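The final view shows the drawer shut against the unit (front at (420,280)), all the cartons in place and the gripper clear. Handing in.

```bash
python3 -c "
from station import env
print(env.close_job())"
```

```text
the job is handed in; nothing more can be done
None
```

The job is handed in: the scanner was held on the label twice for 1.5 s (squarely from about 11 cm, then 8 cm at 12° past a wire post), then laid flat in the drawer, which is shut with the cartons unmoved; I had no signal confirming the read.

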